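Draw out the lapping glass and set the damper piston on it

ROBOT

A 7-joint arm with a two-finger parallel gripper is mounted at the origin on the work surface. World frame = base frame: x ahead of the robot, y to its left, z up, the work surface at z = 0. Lengths are in m, angles in rad, forces in N, time in s.
With the tool pointing down it reaches from about 0.35 to 0.9 m from the base axis. Payload 8.1 kg.
Tool frame: the origin (TCP) lies midway between the tips of the shut fingers; the grasp point (between the pads) lies 19 mm behind it; z points along the fingers, y is the line along which they close (so a half turn about z gives the same grasp; the last joint's range is limited). The gripper opens to 85 mm and grips with 20 to 120 N. Pads are 22 mm wide; open, the fingers measure 114 mm over their backs; the gripper's body (76 mm by 85 mm) begins 54 mm behind the grasp point. The pads swing forward as they close: fully open they stand 13 mm farther back than shut.
Start: joints at [1.236, 0.434, 0.025, 1.573, -0.012, 1.134, -0.075], TCP at [0.144, -0.608, 0.231] pointing down, gripper open.
Joint ranges: [-2.62, 2.62], [-0.44, 2.09], [-1.27, 1.32], [0.08, 2.57], [-1.32, 4.46], [0.12, 2], [-2.74, 2.74]. Speed limits (rad/s): [2.22, 2.22, 3.01, 3.01, 3.14, 3.14, 3.14].

INTERFACE

Orientations are given as a unit quaternion [x, y, z, w].
In Python, from station import robot, snapshot, get_calibration, finder gives the robot as it stands.
- The arm moves only by the tool jog_arm, never from a script. Its argument "deltas" is a list of rows, each a list of 7 numbers: the shift along the tool's x, y, z normalised to -1 to 1, where 1 is 0.2 m, then the turn, a rotation vector about the tool's x, y, z normalised to -1 to 1, where 1 is 180 degrees, then the opening, from 0 (shut) to 1 (fully open). A call has 1 to 20 rows; each row is the pose to reach, as a shift and turn from the pose commanded when the call began, along the tool's axes at that moment, turning the shorter way round; what a row does not reach only later rows make up. A row lasts 1/12 s, in which the tool goes at most 41.7 mm and 7.16 degrees, less where a joint would pass 70% of its speed; a pose out of reach is approached as far as the arm can. A call with a number of a shift or a turn outside -1 to 1 is refused whole. A call with a gripper value outside its range is refused whole. The fingers move at their own pace and stop on an object; the grip force is fixed at half the most. Time passes only in rows, so rows that repeat a pose let the fingers close. It gives the time, the measured TCP pose, the force, the opening and the grip force at its end, in the units of the state.
- robot.state(): the state, without advancing time (a new reading comes with each control period).
- snapshot(name): name is "side" or "top"; returns the picture (420x560x3 uint8, red, green, blue); there is no depth.
- get_calibration(name): a dict with "mtx" (3x3 intrinsics, pixels), "R" (3x3) and "t" (3): a world point X has camera coordinates R X + t. Camera axes: x right, y down, z forward; pixel columns grow to the right and rows downward; lengths in m; the calibration is good to about 2 mm. A picture is of the moment at which its call begins. get_calibration takes no time and is no camera call.
- robot.job_done(): hands the job in; it is judged then, once.
Trained networks look in the newest picture that a camera, given by its name, has taken for a name from the list of things; names that differ only in an ending like _2 or _b are one class to them, and where a whole thing is asked for, a point or a joint stands for the part that bears it (a point fixed in the world has none). Each returns a list of dicts, best first, with "conf" (0 to 1); they miss things now and then, are a little off and sometimes report something else, mostly with a low value. They report only what shows in the picture. A call takes as long as a camera call.
- finder.find_in(camera, thing): "position" ([column, row] in pixels, amid what is visible of it).
- finder.tip_of(camera, thing): "position" ([column, row] in pixels: a listed point, or the origin of a listed thing).
The state is a dict: "time": time; "qpos": joint angles; "qd": joint speeds; "joint_efforts": joint torques, N m; "tool_pos": TCP position; "tcp_rot": TCP orientation; "wrist_force": force on the tool from outside, world axes, zero at the start; "moment": the same for the moment, N m; "width": finger opening in m; "gripper_force": force on a finger pad.
Only numpy, scipy, OpenCV 4.12 (cv2) and the standard library are available. Lean on these libraries where they do the work, as an engineer would, in place of code of your own. Each camera call takes 0.05 s, during which the arm holds its last target. There are 200 camera calls.

TASK

Get the lapping glass ready: pressing down on the glass with the fingertips, draw it out from under the low bench shelf until its whole front edge lies flush against the stop strip of its board, with light pressure (under 18 N, or it may crack) and bringing it up to the strip softly, without a knock. Then stand the gold damper piston upright on the middle of the dark abrasive sheet on the glass, set down gently and not dropped, leave the glass flush against the strip, and do not disturb the other things on the bench.

Things in the scene. Friction and masses are not known exactly. Their poses are not given: they have to be found in the camera images.
- plate: Loose greenish glass lapping plate, 240 (x) x 160 (y) x 8 mm, 0.6 to 1.0 kg, rigid, flat on the white board, its far part under the shelf. Origin: centre of its underside; x away from the robot, z up. Too wide to grasp. It slips easily on the board (friction about 0.3) and grips rubber fingertips well (about 1): 3 to 6 N of pressure just moves it; a fraction of a mm of extra push is several N.
- plate_front (a point): Middle of the lower front (near) edge of the glass plate, 120 mm before the plate's origin along its x, at its underside.
- press_spot (a point): Point on the top face of the glass, 40 mm behind its front edge, on its centre line: bare glass, clear of the shelf. The bare part runs from the front edge 95 mm back and is 160 mm wide.
- film (a point): Centre of the dark grey abrasive sheet stuck to the top of the glass, level with the top face (8 mm above the underside), 150 mm behind the front edge of the plate; the sheet is 110 mm (x) by 130 mm (y). Partly under the shelf at the start.
- stop_face (a point): Middle of the far face of the stop strip, level with the top of the fixed white board (420 x 260 mm, 12 mm thick, on the bench). x: away from the robot, square to the strip; y: along the strip; z up. The strip crosses the board's near end: 20 mm wide, 260 mm long, 5 mm high above the board. The glass is flush when its front edge lies along this face.
- stop: The dark wooden stop strip itself, fixed to the board; origin at the middle of its underside (on the board), 10 mm nearer the robot than stop_face; axes as stop_face.
- shelf_edge (a point): Middle of the lower front edge of the fixed low plywood shelf, 50 mm above the bench, 255 mm beyond stop_face. Shelf board 15 mm thick, 420 mm wide, 190 mm deep; it carries grey part bins 75 mm high that begin 75 mm behind this edge. x: away from the robot, square to the edge.
- piston_center (a point): Centre of the loose gold damper piston with a black band: upright cylinder, 38 mm in diameter, 28 mm high, 0.09 kg, standing on the bench at one of four places beside the board; this point is 14 mm above its underside; z is its axis.
- piston: The same piston; origin at the centre of its underside, z up.
- bush: Loose copper-coloured bush (ring, 44 mm outside, 30 mm high), bystander; origin at the centre of its underside.
- grease: Loose black grease jar, 68 mm in diameter, 70 mm high, bystander; origin at the centre of its underside.
- oil: Loose small red oil bottle, 40 mm in diameter, 115 mm high, bystander; origin at the centre of its underside.
- bearing: Loose steel bearing, 42 mm in diameter, 12 mm high, bystander; origin at the centre of its underside.
- driver: Loose screwdriver with a green handle lying on the bench, bystander.
- carton_a: Loose white carton, 55 x 55 x 70 mm, bystander; origin at the centre of its underside.
- carton_b: Loose brown carton, 55 x 90 x 50 mm, bystander; origin at the centre of its underside.

How it is judged:
By the outcome, as a careful person would: the job done as asked, in the order asked, and still so for the second after the job is handed in, with the robot touching nothing.
It also fails if it takes over 72 s, if anything falls off the work surface, if the arm or the gripper's body presses on something with over 40 N, if the wrist force passes 120 N, or if a joint passes its speed limit or range.

## Working session

There is one attempt and no reset: what is moved stays moved. The work goes in short steps, Python scripts to look and compute and a tool call to move; the robot and the scene stay as the last step left them, time stands still between calls to the robot, and variables do not carry over. Pictures are saved under pics/ and viewed, at most 10 in all, crops included, and the job is handed in when it is done.

Besides the shell and the picture viewer there is one more tool, called after "Call:" by a JSON object that holds its "method" and its "body", one argument or row to a line. jog_arm: Moves the arm, as the interface text tells. Scaled input: -1 to 1 covers 0.2 m each way for a shift and 180 degrees each way for a turn. Its arguments: {"type":"object","properties":{"deltas":{"type":"array"}},"required":["deltas"]}

```bash
ls; mkdir -p pics; cat > h.py <<'E'
import numpy as np, cv2
from station import robot, snapshot, get_calibration, finder
def cal(n):
    c=get_calibration(n); return np.array(c["mtx"]),np.array(c["R"]),np.array(c["t"])
def shot(n,f):
    im=snapshot(n); cv2.imwrite(f"pics/{f}.png",im[:,:,::-1]); return im
def ray(n,p):
    K,R,t=cal(n); d=R.T@np.linalg.inv(K)@np.array([p[0],p[1],1.]); return -R.T@t,d/np.linalg.norm(d)
def at_z(n,p,z):
    o,d=ray(n,p); return o+d*(z-o[2])/d[2]
def tri(pa,pb,na="top",nb="side"):
    A=np.zeros((3,3));b=np.zeros(3)
    rs=[ray(na,pa),ray(nb,pb)]
    for o,d in rs:
        P=np.eye(3)-np.outer(d,d);A+=P;b+=P@o
    X=np.linalg.solve(A,b); return X,[float(np.linalg.norm((np.eye(3)-np.outer(d,d))@(X-o))) for o,d in rs]
def proj(n,X):
    K,R,t=cal(n); c=K@(R@np.array(X)+t); return c[:2]/c[2]
E
python3 - <<'E'
from h import *
np.set_printoptions(precision=4,suppress=True)
a=shot("top","top0");b=shot("side","side0")
cv2.imwrite("pics/a.png",cv2.resize(a,(560,420))[:,:,::-1])
for th in ["piston_center","plate_front","press_spot","film","stop_face","shelf_edge","bush"]:
    r={}
    for c in ["top","side"]:
        l=finder.tip_of(c,th); r[c]=l[0]["position"] if l else None
        print(th,c,[(np.round(q["position"],1).tolist(),round(q["conf"],2)) for q in l[:3]])
    if r["top"] is not None and r["side"] is not None: print("  ",*tri(r["top"],r["side"]))
for c in ["top","side"]: print(c,ray(c,(280,210)))
s=robot.state();print(s)
E
```

```text
pics
piston_center top [([163.6, 251.4], 0.45)]
piston_center side [([310.6, 286.8], 0.49), ([301.3, 223.2], 0.16)]
   [0.4377 0.3032 0.0187] [0.002794036930656118, 0.002794036930656166]
plate_front top [([268.4, 196.5], 0.7)]
plate_front side [([261.1, 224.1], 0.65)]
   [ 0.5909 -0.0223  0.0086] [0.012667296270909737, 0.012667296270909937]
press_spot top [([271.2, 188.1], 0.62)]
press_spot side [([242.7, 219.1], 0.93)]
   [ 0.6324 -0.0325  0.0171] [0.003780246426801228, 0.0037802464268012824]
film top [([274.1, 151.1], 0.81), ([426.1, 235.3], 0.6), ([267.3, 243.4], 0.16)]
film side [([212.6, 215.8], 0.58)]
   [ 0.7382 -0.0449  0.0238] [0.006779422554492079, 0.006779422554491922]
stop_face top [([270.8, 241.3], 0.75)]
stop_face side [([298.9, 224.0], 0.72), ([247.4, 167.3], 0.18)]
   [ 0.462  -0.0264  0.0044] [0.0012090180346515423, 0.0012090180346515456]
shelf_edge top [([128.0, 290.3], 0.75), ([277.9, 158.5], 0.7), ([430.2, 230.6], 0.62)]
shelf_edge side [([222.3, 207.9], 0.84), ([218.4, 217.8], 0.56)]
   [0.4796 0.3574 0.2865] [0.15876345284545723, 0.15876345284545737]
bush top [([166.8, 253.0], 0.58), ([352.2, 258.8], 0.4), ([268.1, 194.8], 0.35)]
bush side [([316.3, 186.6], 0.49)]
   [0.4197 0.2396 0.2748] [0.004617598462760656, 0.004617598462760583]
top (array([ 0.305 , -0.0507,  1.6726]), array([ 0.1514, -0.0043, -0.9885]))
side (array([0.4864, 1.3954, 0.8814]), array([ 0.02  , -0.8643, -0.5026]))
{'time': 0.8, 'qpos': array([ 1.2364,  0.4345,  0.025 ,  1.5732, -0.0116,  1.134 , -0.0751]), 'qd': array([ 0.0011, -0.0008,  0.0006,  0.0011, -0.0016,  0.0012,  0.001 ]), 'joint_efforts': array([  0.    , -67.0205,   1.024 , -31.6554,   0.0154,   0.0025,
         0.    ]), 'tool_pos': array([ 0.1436, -0.6083,  0.2313]), 'tcp_rot': array([0.9933, 0.1156, 0.    , 0.    ]), 'wrist_force': array([0.0629, 0.245 , 1.0047]), 'moment': array([-0.0129, -0.0446,  0.006 ]), 'gripper_force': 0.0, 'width': 0.08557514412294139}
```

View pics/top0.png

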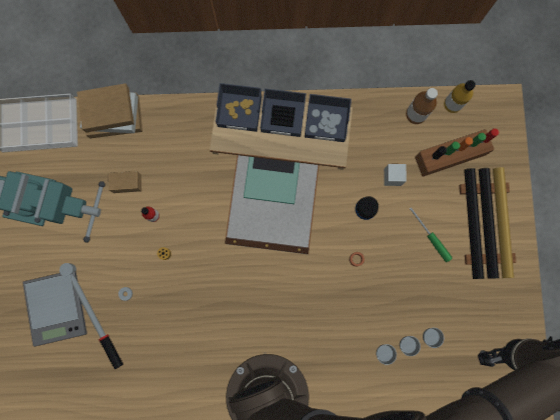

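View pics/side0.png

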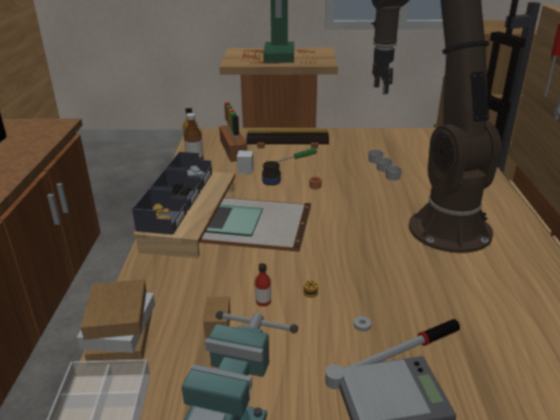

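The top view shows the white board with the glass (front edge about row 200, columns 245–297), the strip at about (268,244), and the piston at (164,253). In the side view the piston is at (311,288). Next I'll fit the edges by colour.

```bash
python3 - <<'E'
from h import *
a=cv2.imread("pics/top0.png");b=cv2.imread("pics/side0.png")
c1=cv2.resize(a[140:270,215:335],None,fx=4.2,fy=4.2,interpolation=cv2.INTER_CUBIC)
cv2.imwrite("pics/c1.png",c1)
for p in [(270,185),(270,165),(240,220),(270,220),(300,220),(268,243),(268,246),(275,163),(250,185)]:
    print(p,a[p[1],p[0]])
X=[]
for p in [(164,253.5)]: print(at_z("top",p,.014))
print(proj("top",(0.4377,0.3032,.014)),proj("side",(0.4377,0.3032,.014)))
K,R,t=cal("top");print(K)
E
```

```text
(270, 185) [128 137 104]
(270, 165) [48 44 43]
(240, 220) [135 137 135]
(270, 220) [138 139 136]
(300, 220) [134 136 133]
(268, 243) [41 51 67]
(268, 246) [33 51 69]
(275, 163) [43 42 38]
(250, 185) [127 136 105]
[0.43436468 0.30276911 0.014     ]
[163.86085826 252.42060005] [309.47766534 288.11275679]
[[539.53492093   0.         279.04382126]
 [  0.         539.53492093 215.62610605]
 [  0.           0.           1.        ]]
```

View pics/c1.png

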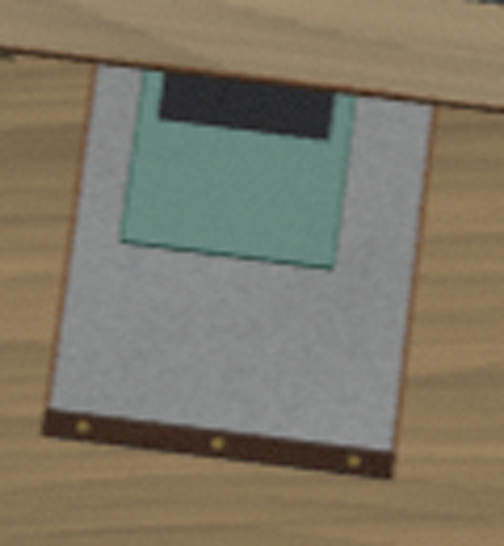

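The crop clearly shows the glass front edge from (244,198) to (294,204) and the strip's far face from (227,237) to (309,247), in picture pixels.

```bash
cat >> h.py <<'E'
def cross(v,th):  # first sub-sample crossing going down
    s=np.sign(v-th); i=np.where(s[:-1]*s[1:]<0)[0]
    return None if len(i)==0 else i[0]+(v[i[0]]-th)/(v[i[0]]-v[i[0]+1])
def line(n,pts,z):
    W=np.array([at_z(n,p,z) for p in pts])[:,:2]
    for _ in range(3):
        k=np.polyfit(W[:,1],W[:,0],1); r=W[:,0]-np.polyval(k,W[:,1]); W=W[abs(r)<2.5*max(r.std(),1e-4)]
    return k,r.std(),W[:,1].min(),W[:,1].max()
def edges(im,cols=(247,292),r0=190,r1=225,scols=(234,303)):  # im RGB
    f=cv2.GaussianBlur(im,(3,3),0).astype(float); gr=f[...,1]-f[...,0]
    P=[];S=[]
    for c in range(*cols):
        v=cross(gr[r0:r1,c],17)
        if v is not None: P.append((c,r0+v))
    for c in range(*scols):
        v=cross(f[228:252,c].sum(1),280)
        if v is not None: S.append((c,228+v))
    return P,S
E
python3 - <<'E'
from h import *
im=cv2.imread("pics/top0.png")[:,:,::-1]
P,S=edges(im)
print(len(P),len(S))
ks=line("top",S,.0145);kp=line("top",P,.018)
print("strip",ks,"yaw deg",np.degrees(np.arctan(-ks[0][0])))
print("plate",kp,np.degrees(np.arctan(-kp[0][0])))
f=im.astype(float)
# row-wise sides: plate
gr=cv2.GaussianBlur(im,(3,3),0).astype(float);gr=gr[...,1]-gr[...,0]
L=[];Rr=[]
for r in range(172,195):
    m=gr[r]; i=np.where(m[235:310]>17)[0]+235
    # longest run ends
    L.append(at_z("top",(i[0]-.5,r),.02));Rr.append(at_z("top",(i[-1]+.5,r),.02))
L=np.array(L);Rr=np.array(Rr)
for q in (L,Rr):
    k=np.polyfit(q[:,0],q[:,1],1);print("side y=",k,q[:,1].mean(),q[:,0].mean(),(q[:,1]-np.polyval(k,q[:,0])).std())
# piston: gold colour blob / dark, crop
for n,f_,c in (("top","top0",(164,253)),("side","side0",(311,288))):
    i=cv2.imread(f"pics/{f_}.png");c1=i[c[1]-25:c[1]+25,c[0]-25:c[0]+25];cv2.imwrite(f"pics/p_{n}.png",cv2.resize(c1,(400,400),interpolation=cv2.INTER_CUBIC))
cv2.imwrite("pics/pp.png",np.hstack([cv2.imread("pics/p_top.png"),cv2.imread("pics/p_side.png")]))
E
```

```text
45 68
strip (array([0.15729133, 0.46283896]), np.float64(0.00017246904841199955), np.float64(-0.1222090788193348), np.float64(0.08663733169037943)) yaw deg -8.938891867234894
plate (array([0.16044514, 0.59273421]), np.float64(0.00020877498021198653), np.float64(-0.09261140979082155), np.float64(0.04371587634542744)) -9.115143442029352
side y= [-0.16548754  0.15607095] 0.04905379857315976 0.646677955451427 0.0008561517776481965
side y= [-0.16051302 -0.00918919] -0.11222127769805094 0.6418924154378035 0.0009032263607896034
```

View pics/pp.png

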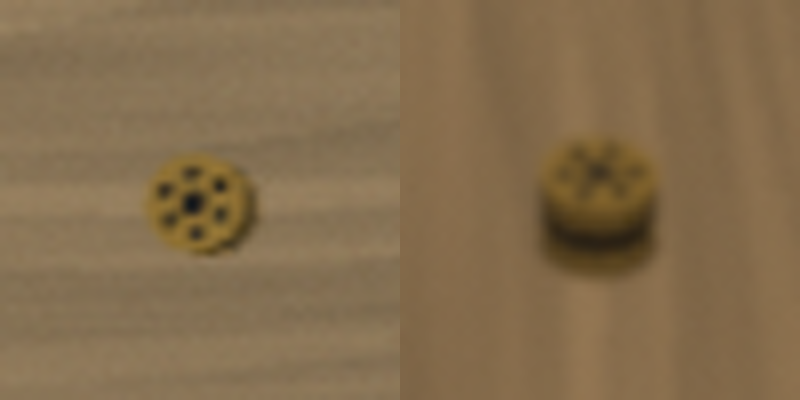

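```bash
cat >> h.py <<'E'
from scipy.spatial.transform import Rotation as Ro
def delta(target,yaw=None):  # yaw: deg of tool x in world, tool down
    s=robot.state(); Rt=Ro.from_quat(s["tcp_rot"]); d=Rt.inv().apply(np.array(target)-s["tool_pos"])/.2
    w=np.zeros(3)
    if yaw is not None: 
        T=Ro.from_euler("z",yaw,degrees=True)*Ro.from_euler("x",180,degrees=True)
        w=(Rt.inv()*T).as_rotvec()/np.pi
    print("t",s["time"],"pos",np.round(s["tool_pos"],4),"delta",np.round(d,4),np.round(w,4),"F",np.round(s["wrist_force"],2))
E
python3 - <<'E'
from h import *
X,e=tri((163.1,253.4),(310.75,284.25)); print("piston top",X,e)
print(at_z("top",(163.1,253.4),.028))
E
```

```text
piston top [0.43423591 0.30288183 0.02620194] [0.00043733014140100174, 0.0004373301414010217]
[0.43365854 0.30253061 0.028     ]
```

Call:
{"method": "jog_arm", "body": {
  "deltas": [
    [1,-0.75,0,0,0,0,0],
    [1,-0.75,0,0,0,0,0],
    [1,-0.75,0,0,0,0,0],
    [1,-0.75,0,0,0,0,0],
    [1,-0.75,0,0,0,0,0],
    [1,-0.75,0,0,0,0,0],
    [1,-0.75,0,0,0,0,0],
    [1,-0.75,0,0,0,0,0],
    [1,-0.75,0,0,0,0,0],
    [1,-0.75,0,0,0,0,0]
  ]
}}

```text
time: 1.63
tool_pos: [0.3027, -0.4175, 0.2313]
tcp_rot: [0.993, 0.115, -0.0, 0.0]
wrist_force: [0.6, -0.4, -0.4]
width: 0.0002
gripper_force: 0.0
```

Call:
{"method": "jog_arm", "body": {
  "deltas": [
    [1,-0.75,0,0,0,0,0],
    [1,-0.75,0,0,0,0,0],
    [1,-0.75,0,0,0,0,0],
    [1,-0.75,0,0,0,0,0],
    [1,-0.75,0,0,0,0,0],
    [1,-0.75,0,0,0,0,0],
    [1,-0.75,0,0,0,0,0],
    [1,-0.75,0,0,0,0,0],
    [1,-0.75,0,0,0,0,0]
  ]
}}

```text
time: 2.38
tool_pos: [0.4633, -0.226, 0.231]
tcp_rot: [0.993, 0.115, -0.0, 0.0]
wrist_force: [0.4, -0.7, -0.5]
width: 0.0001
gripper_force: 0.0
```

```bash
python3 -c "
from h import *
delta((.6286,-.0289,.07),-8.94)"
```

```text
t 2.3833 pos [ 0.4633 -0.226   0.231 ] delta [ 1.0299 -0.7713  0.8038] [1.000e-04 3.000e-04 1.229e-01] F [ 0.36 -0.72 -0.54]
```

Call:
{"method": "jog_arm", "body": {
  "deltas": [
    [1,-0.77,0.3,0,0,0.123,0],
    [1,-0.77,0.3,0,0,0.123,0],
    [1,-0.77,0.3,0,0,0.123,0],
    [1,-0.77,0.3,0,0,0.123,0],
    [1,-0.77,0.3,0,0,0.123,0],
    [1,-0.77,0.3,0,0,0.123,0],
    [1,-0.77,0.8,0,0,0.123,0],
    [1,-0.77,0.8,0,0,0.123,0],
    [1,-0.77,0.8,0,0,0.123,0],
    [1,-0.77,0.8,0,0,0.123,0],
    [1,-0.77,0.8,0,0,0.123,0],
    [1,-0.77,0.8,0,0,0.123,0]
  ]
}}

```text
time: 3.38
tool_pos: [0.6241, -0.0308, 0.073]
tcp_rot: [0.997, -0.079, 0.001, 0.0]
wrist_force: [-0.3, 0.2, 0.4]
width: 0.0001
gripper_force: 0.0
```

```bash
python3 -c "
from h import *
delta((.6286,-.0289,.024),-8.94)
im=shot('top','top1'); print(robot.state()['qpos'])"
```

```text
t 3.3833 pos [ 0.6241 -0.0308  0.073 ] delta [ 0.0201 -0.0131  0.2449] [ 0.0002 -0.0007 -0.0004] F [-0.31  0.24  0.43]
[ 0.08126561  0.6027467  -0.17503337  1.72627516  0.13650481  0.8212094
 -1.88421854]
```

Call:
{"method": "jog_arm", "body": {
  "deltas": [
    [0.02,-0.013,0.15,0,0,0,0],
    [0.02,-0.013,0.2,0,0,0,0],
    [0.02,-0.013,0.23,0,0,0,0],
    [0.02,-0.013,0.245,0,0,0,0],
    [0.02,-0.013,0.245,0,0,0,0],
    [0.02,-0.013,0.245,0,0,0,0],
    [0.02,-0.013,0.245,0,0,0,0]
  ]
}}

```text
time: 4.02
tool_pos: [0.6282, -0.0267, 0.0233]
tcp_rot: [0.997, -0.077, 0.001, -0.0]
wrist_force: [-0.0, 0.8, -0.5]
width: -0.0
gripper_force: 0.0
```

Call:
{"method": "jog_arm", "body": {
  "deltas": [
    [0,0,0.0025,0,0,0,0],
    [0,0,0.005,0,0,0,0],
    [0,0,0.0075,0,0,0,0],
    [0,0,0.01,0,0,0,0],
    [0,0,0.01,0,0,0,0],
    [0,0,0.01,0,0,0,0]
  ]
}}

```text
time: 4.52
tool_pos: [0.6275, -0.0267, 0.0202]
tcp_rot: [0.997, -0.077, -0.0, 0.0]
wrist_force: [-0.5, 0.1, -0.1]
width: -0.0003
gripper_force: 0.0
```

Call:
{"method": "jog_arm", "body": {
  "deltas": [
    [0,0,0.0015,0,0,0,0],
    [0,0,0.003,0,0,0,0],
    [0,0,0.004,0,0,0,0],
    [0,0,0.004,0,0,0,0],
    [0,0,0.004,0,0,0,0]
  ]
}}

```text
time: 4.93
tool_pos: [0.6276, -0.0267, 0.0202]
tcp_rot: [0.997, -0.077, 0.0, 0.0]
wrist_force: [-4.2, 0.7, 8.2]
width: -0.0001
gripper_force: 4.0
```

Call:
{"method": "jog_arm", "body": {
  "deltas": [
    [-0.01,0,0,0,0,0,0],
    [-0.02,0,0,0,0,0,0],
    [-0.035,0,0,0,0,0,0],
    [-0.05,0,0,0,0,0,0],
    [-0.065,0,0,0,0,0,0],
    [-0.08,0,0,0,0,0,0],
    [-0.09,0,0,0,0,0,0],
    [-0.1,0,0,0,0,0,0]
  ]
}}

```text
time: 5.6
tool_pos: [0.6088, -0.0235, 0.0202]
tcp_rot: [0.997, -0.077, 0.001, -0.0]
wrist_force: [3.4, -0.9, 5.7]
width: -0.0
gripper_force: 2.7
```

```bash
cat > m.py <<'E'
from h import *
import sys
im=shot('top',sys.argv[1]); r0=int(sys.argv[2]);r1=int(sys.argv[3])
s=robot.state();print(s["tool_pos"],s["wrist_force"])
f=cv2.GaussianBlur(im,(3,3),0).astype(float); gr=f[...,1]-f[...,0]
P=[]
for c in range(235,300):
    g=gr[r0:r1,c]; i=np.where(g>17)[0]
    if len(i) and i[-1]+1<len(g): j=i[-1];P.append((c,r0+j+(g[j]-17)/(g[j]-g[j+1])))
_,S=edges(im)
ks=line("top",S,.017)
print(ks)
kp=line("top",P,.018)
print("plate",kp,"yaw",np.degrees(np.arctan(-kp[0][0])))
c0=np.polyfit(*np.array([(y,np.polyval([.15729133,.4626],y)) for y in (-.1,.1)]).T,1)
for y in (-.09,-.02,.05): print("gap mm",y,round(1e3*.988*(np.polyval(kp[0],y)-np.polyval(c0,y)),2))
E
python3 m.py t2 185 235
```

```text
[ 0.60840371 -0.02349628  0.0201895 ] [ 3.00859132 -0.82269795  4.66363989]
(array([-0.06524915,  0.47642308]), np.float64(0.006422756453969505), np.float64(0.01225801026857204), np.float64(0.08644338414977648))
plate (array([-0.26450588,  0.59339077]), np.float64(0.0044487577315891515), np.float64(-0.10964281329425161), np.float64(0.05645514736422408)) yaw 14.81577038066455
gap mm -0.09 166.73
gap mm -0.02 137.56
gap mm 0.05 108.38
```

```bash
python3 - <<'E'
from h import *
a=cv2.imread("pics/t2.png")[140:270,215:335]
b=shot("side","s2")[:,:,::-1][150:290,180:330]
cv2.imwrite("pics/v2.png",np.hstack([cv2.resize(a,(400,430)),cv2.resize(b,(400,430))]))
E
```

```text
(no output)
```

View pics/v2.png

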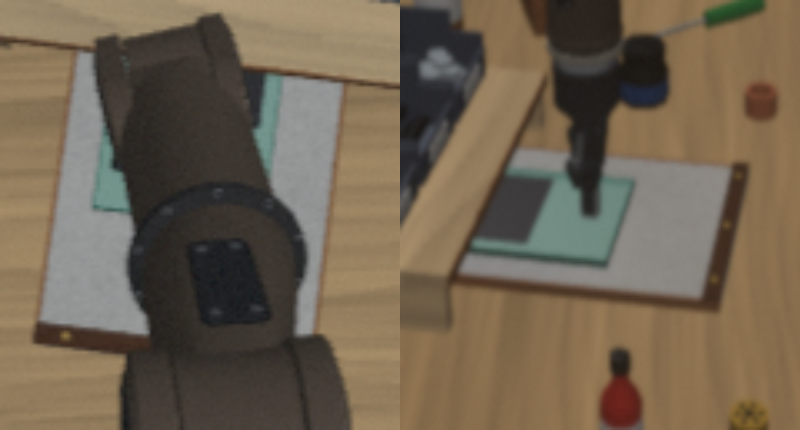

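The glass follows the fingers. The side view shows its front edge clear of the arm, at about pixel columns 257–268, so I'll track the gap from there.

```bash
cat > m.py <<'E'
from h import *
import sys
src=sys.argv[1]
im=cv2.imread(f"pics/{src}.png")[:,:,::-1] if len(sys.argv)>2 else shot('side',src)
f=cv2.GaussianBlur(im,(3,3),0).astype(float); gr=f[...,1]-f[...,0]; lum=f.sum(2)
P=[];S=[]
W=lambda X:proj("side",X)
for y in np.arange(-.12,.09,.003):   # strip line expected
    sx=.4626+.1573*y
    u,v=W((sx,y,.015)); r=int(round(v)); c=int(round(u))
    g=lum[r,c-8:c+6]; th=280
    i=np.where((g[:-1]>th)&(g[1:]<=th))[0]
    if len(i): i=i[0]; S.append((c-8+i+(g[i]-th)/(g[i]-g[i+1]),r))
yy=np.array([at_z("side",p,.017)[1] for p in S])
r0=int(W((.6,-.085,.018))[1]);r1=int(W((.5,.055,.018))[1])
for r in range(r0,r1):
    g=gr[r,225:312]; i=np.where(g>15)[0]
    if len(i)>8 and i[-1]+1<len(g): j=i[-1];P.append((225+j+(g[j]-15)/(g[j]-g[j+1]),r))
ks=line("side",S,.017);kp=line("side",P,.019)
s=robot.state();print(s["time"],s["tool_pos"],s["wrist_force"])
print("strip",ks);print("plate",kp,"yaw s,p",np.degrees(np.arctan(-ks[0][0])),np.degrees(np.arctan(-kp[0][0])))
for y in (-.08,-.02,.04): print("gap mm",y,round(1e3*.988*(np.polyval(kp[0],y)-np.polyval(ks[0],y)),2))
E
python3 m.py side0 x; python3 m.py s2 x
```

```text
5.7 [ 0.60839054 -0.02352104  0.02017053] [ 2.97089382 -0.46409625  6.98945346]
strip (array([0.1557099 , 0.46323156]), np.float64(0.00010063032900456111), np.float64(-0.11720420140141763), np.float64(0.08880878746113141))
plate (array([0.1573004 , 0.59464316]), np.float64(0.00024195275986296392), np.float64(-0.08722233894665621), np.float64(0.04946957275934927)) yaw s,p -8.850448612435539 -8.939398768147006
gap mm -0.08 129.71
gap mm -0.02 129.8
gap mm 0.04 129.9
5.7 [ 0.60839054 -0.02352104  0.02017053] [ 2.97089382 -0.46409625  6.98945346]
strip (array([0.15542603, 0.46276379]), np.float64(9.633350474181833e-05), np.float64(-0.117206431487755), np.float64(0.08880539464121773))
plate (array([0.15763337, 0.57684949]), np.float64(0.0002002482296030621), np.float64(-0.08730946350806734), np.float64(0.0493606728904763)) yaw s,p -8.834568503305265 -8.958014912401973
gap mm -0.08 112.54
gap mm -0.02 112.67
gap mm 0.04 112.8
```

Call:
{"method": "jog_arm", "body": {
  "deltas": [
    [-0.01,0,0,0,0,0,0],
    [-0.025,0,0,0,0,0,0],
    [-0.04,0,0,0,0,0,0],
    [-0.06,0,0,0,0,0,0],
    [-0.08,0,0,0,0,0,0],
    [-0.1,0,0,0,0,0,0],
    [-0.12,0,0,0,0,0,0],
    [-0.14,0,0,0,0,0,0],
    [-0.16,0,0,0,0,0,0],
    [-0.175,0,0,0,0,0,0],
    [-0.19,0,0,0,0,0,0],
    [-0.2,0,0,0,0,0,0]
  ]
}}

```text
time: 6.7
tool_pos: [0.5691, -0.0173, 0.0202]
tcp_rot: [0.997, -0.077, 0.001, -0.0]
wrist_force: [3.4, -0.2, 5.1]
width: -0.0
gripper_force: 2.8
```

```bash
python3 m.py s3
```

```text
6.75 [ 0.56879261 -0.01732416  0.02016539] [2.66918444 0.57682533 6.07015727]
strip (array([0.15552473, 0.4628577 ]), np.float64(7.497136947704204e-05), np.float64(-0.11720585512594806), np.float64(0.08880622470644339))
plate (array([0.15899331, 0.53713388]), np.float64(0.00022658649261181812), np.float64(-0.08114935403758583), np.float64(0.04911103210858592)) yaw s,p -8.84009032351388 -9.034028505274511
gap mm -0.08 73.11
gap mm -0.02 73.32
gap mm 0.04 73.52
```

Call:
{"method": "jog_arm", "body": {
  "deltas": [
    [-0.01,0,0.0005,0,0,0,0],
    [-0.025,0,0.0005,0,0,0,0],
    [-0.04,0,0.0005,0,0,0,0],
    [-0.06,0,0.0005,0,0,0,0],
    [-0.08,0,0.0005,0,0,0,0],
    [-0.1,0,0.0005,0,0,0,0],
    [-0.12,0,0.0005,0,0,0,0],
    [-0.14,0,0.0005,0,0,0,0],
    [-0.16,0,0.0005,0,0,0,0],
    [-0.18,0,0.0005,0,0,0,0],
    [-0.2,0,0.0005,0,0,0,0],
    [-0.22,0,0.0005,0,0,0,0],
    [-0.24,0,0.0005,0,0,0,0],
    [-0.26,0,0.0005,0,0,0,0],
    [-0.275,0,0.0005,0,0,0,0],
    [-0.285,0,0.0005,0,0,0,0],
    [-0.29,0,0.0005,0,0,0,0],
    [-0.29,0,0.0005,0,0,0,0]
  ]
}}

```text
time: 8.25
tool_pos: [0.5119, -0.0083, 0.0201]
tcp_rot: [0.997, -0.077, 0.001, -0.0]
wrist_force: [3.3, -0.3, 7.9]
width: -0.0005
gripper_force: 4.1
```

```bash
python3 m.py s4
```

```text
8.3 [ 0.51196258 -0.00832711  0.02012815] [ 2.86394364 -0.42486618  8.25192241]
strip (array([0.15528072, 0.46290512]), np.float64(7.298356439325269e-05), np.float64(-0.11720574530118433), np.float64(0.08880622470644339))
plate (array([0.1584601, 0.4786858]), np.float64(0.0001554743440782594), np.float64(-0.07512639431340551), np.float64(0.048748867215382186)) yaw s,p -8.826439308738903 -9.004229108270428
gap mm -0.08 15.34
gap mm -0.02 15.53
gap mm 0.04 15.72
```

Call:
{"method": "jog_arm", "body": {
  "deltas": [
    [-0.01,0,0,0,0,0,0],
    [-0.02,0,0,0,0,0,0],
    [-0.03,0,0,0,0,0,0],
    [-0.037,0,0,0,0,0,0],
    [-0.043,0,0,0,0,0,0],
    [-0.048,0,0,0,0,0,0],
    [-0.052,0,0,0,0,0,0],
    [-0.055,0,0,0,0,0,0],
    [-0.057,0,0,0,0,0,0],
    [-0.058,0,0,0,0,0,0],
    [-0.058,0,0,0,0,0,0]
  ]
}}

```text
time: 9.22
tool_pos: [0.5009, -0.0066, 0.0201]
tcp_rot: [0.997, -0.077, 0.001, -0.0]
wrist_force: [3.9, -1.3, 7.7]
width: 0.0001
gripper_force: 3.6
```

```bash
python3 m.py s5
```

```text
9.2667 [ 0.50085803 -0.00662474  0.0201154 ] [ 4.44911484 -1.39724802  7.41847075]
strip (array([0.17899289, 0.46773827]), np.float64(0.0017326500904127251), np.float64(-0.1172055340995819), np.float64(0.083527254459965))
plate (array([0.15726491, 0.46750125]), np.float64(0.00021406859223858091), np.float64(-0.06890876392461931), np.float64(0.04867981045459957)) yaw s,p -10.148071927047727 -8.93741449225479
gap mm -0.08 1.48
gap mm -0.02 0.2
gap mm 0.04 -1.09
```

Call:
{"method": "jog_arm", "body": {
  "deltas": [
    [-0.001,0,0,0,0,0,0],
    [-0.0025,0,0,0,0,0,0],
    [-0.004,0,0,0,0,0,0],
    [-0.0055,0,0,0,0,0,0],
    [-0.007,0,0,0,0,0,0],
    [-0.0085,0,0,0,0,0,0],
    [-0.01,0,0,0,0,0,0],
    [-0.011,0,0,0,0,0,0],
    [-0.012,0,0,0,0,0,0],
    [-0.013,0,0,0,0,0,0],
    [-0.014,0,0,0,0,0,0],
    [-0.015,0,0,0,0,0,0]
  ]
}}

```text
time: 10.27
tool_pos: [0.498, -0.0062, 0.0201]
tcp_rot: [0.997, -0.077, 0.002, -0.0]
wrist_force: [3.8, -0.5, 7.0]
width: -0.0001
gripper_force: 3.4
```

Call:
{"method": "jog_arm", "body": {
  "deltas": [
    [-0.001,0,0,0,0,0,0],
    [-0.002,0,0,0,0,0,0],
    [-0.003,0,0,0,0,0,0],
    [-0.004,0,0,0,0,0,0],
    [-0.005,0,0,0,0,0,0],
    [-0.005,0,0,0,0,0,0]
  ]
}}

```text
time: 10.77
tool_pos: [0.4974, -0.0061, 0.0201]
tcp_rot: [0.997, -0.077, 0.002, -0.0]
wrist_force: [5.0, -1.0, 5.8]
width: -0.0002
gripper_force: 2.6
```

Call:
{"method": "jog_arm", "body": {
  "deltas": [
    [-0.001,0,0.0005,0,0,0,0],
    [-0.002,0,0.0005,0,0,0,0],
    [-0.003,0,0.0005,0,0,0,0],
    [-0.004,0,0.0005,0,0,0,0],
    [-0.004,0,0.0005,0,0,0,0],
    [-0.004,0,0.0005,0,0,0,0]
  ]
}}

```text
time: 11.27
tool_pos: [0.4969, -0.0059, 0.0201]
tcp_rot: [0.997, -0.077, 0.002, -0.0]
wrist_force: [5.4, -0.7, 6.5]
width: -0.0002
gripper_force: 2.9
```

```bash
python3 m.py s6
```

```text
11.3167 [ 0.49686224 -0.00594234  0.02012048] [ 5.76196099 -0.89048996  6.52941876]
strip (array([0.17386086, 0.46641325]), np.float64(0.0010101276463265584), np.float64(-0.11720565154829954), np.float64(0.08355027899304912))
plate (array([0.15899593, 0.46493964]), np.float64(0.0001237254634183745), np.float64(-0.07519502307425707), np.float64(0.048663669372977614)) yaw s,p -9.862904655350123 -9.03417521401264
gap mm -0.08 -0.28
gap mm -0.02 -1.16
gap mm 0.04 -2.04
```

```bash
python3 - <<'E'
from h import *
a=cv2.imread("pics/s6.png")[195:255,250:320]
cv2.imwrite("pics/v3.png",cv2.resize(a,(700,600),interpolation=cv2.INTER_CUBIC))
E
```

```text
(no output)
```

View pics/v3.png

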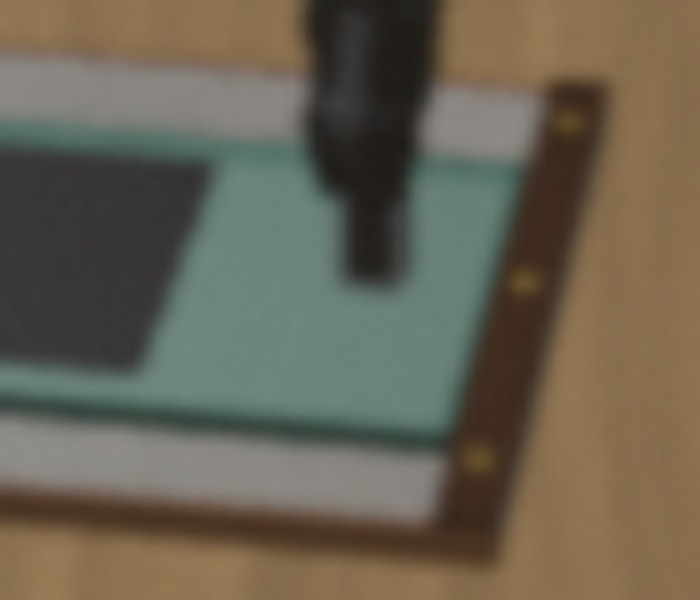

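The glass appears to be at the strip. I'll press slightly harder and push a bit further to confirm by force.

Call:
{"method": "jog_arm", "body": {
  "deltas": [
    [0,0,0.0005,0,0,0,0],
    [-0.001,0,0.001,0,0,0,0],
    [-0.002,0,0.0015,0,0,0,0],
    [-0.003,0,0.0015,0,0,0,0],
    [-0.004,0,0.0015,0,0,0,0],
    [-0.005,0,0.0015,0,0,0,0],
    [-0.005,0,0.0015,0,0,0,0]
  ]
}}

```text
time: 11.9
tool_pos: [0.4965, -0.0059, 0.0201]
tcp_rot: [0.997, -0.077, 0.003, -0.0]
wrist_force: [6.4, -0.8, 7.8]
width: 0.0
gripper_force: 3.8
```

```bash
python3 m.py s7
```

```text
11.95 [ 0.49657381 -0.0058637   0.02011424] [ 7.46201231 -0.93207645  7.18704977]
strip (array([0.16696345, 0.46601989]), np.float64(0.0012894953465927548), np.float64(-0.11720563832896591), np.float64(0.08881574760367306))
plate (array([0.15469986, 0.4646795 ]), np.float64(0.0001925791713576809), np.float64(-0.07519502307425707), np.float64(0.04866100729030065)) yaw s,p -9.478866373533481 -8.793939139219166
gap mm -0.08 -0.35
gap mm -0.02 -1.08
gap mm 0.04 -1.81
```

Call:
{"method": "jog_arm", "body": {
  "deltas": [
    [0,0,0.001,0,0,0,0],
    [-0.001,0,0.002,0,0,0,0],
    [-0.002,0,0.002,0,0,0,0],
    [-0.003,0,0.002,0,0,0,0],
    [-0.004,0,0.002,0,0,0,0],
    [-0.004,0,0.002,0,0,0,0]
  ]
}}

```text
time: 12.45
tool_pos: [0.4965, -0.0058, 0.0201]
tcp_rot: [0.997, -0.077, 0.003, -0.0]
wrist_force: [8.1, -1.4, 10.5]
width: -0.0002
gripper_force: 5.2
```

Call:
{"method": "jog_arm", "body": {
  "deltas": [
    [-0.001,0,0.001,0,0,0,0],
    [-0.002,0,0.0015,0,0,0,0],
    [-0.003,0,0.0015,0,0,0,0],
    [-0.004,0,0.0015,0,0,0,0],
    [-0.004,0,0.0015,0,0,0,0]
  ]
}}

```text
time: 12.87
tool_pos: [0.4965, -0.0058, 0.0201]
tcp_rot: [0.997, -0.078, 0.004, -0.0]
wrist_force: [8.5, -3.0, 11.7]
width: -0.0002
gripper_force: 5.9
```

```bash
python3 m.py s8
```

```text
12.9167 [ 0.49653305 -0.00582615  0.02008362] [ 9.33897158 -2.99704769 11.95827167]
strip (array([0.16665956, 0.4659932 ]), np.float64(0.0012407019488447336), np.float64(-0.11720574530118433), np.float64(0.08881589076891205))
plate (array([0.1550884 , 0.46466125]), np.float64(0.00019594178520035646), np.float64(-0.07519396296101055), np.float64(0.04866100729030065)) yaw s,p -9.46192618914219 -8.815678920692061
gap mm -0.08 -0.4
gap mm -0.02 -1.09
gap mm 0.04 -1.77
```

Call:
{"method": "jog_arm", "body": {
  "deltas": [
    [0,0,-0.002,0,0,0,0],
    [0,0,-0.004,0,0,0,0],
    [0,0,-0.007,0,0,0,0],
    [0,0,-0.015,0,0,0,0],
    [0,0,-0.03,0,0,0,0],
    [0,0,-0.1,0,0,0,0],
    [0,0,-0.25,0,0,0,0],
    [0,0,-0.45,0,0,0,0],
    [0,0,-0.65,0,0,0,0],
    [0,0,-0.65,0,0,0,1]
  ]
}}

```text
time: 13.75
tool_pos: [0.4949, -0.0051, 0.1546]
tcp_rot: [0.997, -0.077, 0.004, -0.001]
wrist_force: [1.0, -0.2, -0.0]
width: 0.0106
gripper_force: 0.0
```

```bash
python3 -c "
from h import *
delta((.434,.3027,.15),-8.94); s=robot.state(); print(s['qpos'],s['tcp_rot'])"
```

```text
t 13.75 pos [ 0.4949 -0.0051  0.1546] delta [-0.5379 -1.4736  0.0213] [-0.0005 -0.0025  0.0005] F [ 1.03 -0.15 -0.02]
[ 0.07473819  0.31989449 -0.21629563  1.97320603  0.09076636  0.84945077
 -1.91570713] [ 9.97008702e-01 -7.71842131e-02  3.99324696e-03 -5.47336813e-04]
```

Call:
{"method": "jog_arm", "body": {
  "deltas": [
    [-0.27,-0.74,0,0,-0.0025,0,1],
    [-0.27,-0.74,0,0,-0.0025,0,1],
    [-0.27,-0.74,0,0,-0.0025,0,1],
    [-0.27,-0.74,0,0,-0.0025,0,1],
    [-0.27,-0.74,0,0,-0.0025,0,1],
    [-0.27,-0.74,0,0,-0.0025,0,1],
    [-0.27,-0.74,0,0,-0.0025,0,1]
  ]
}}

```text
time: 14.33
tool_pos: [0.461, 0.148, 0.1479]
tcp_rot: [0.997, -0.077, -0.005, 0.0]
wrist_force: [-0.7, -0.5, 0.5]
width: 0.0856
gripper_force: 0.0
```

Call:
{"method": "jog_arm", "body": {
  "deltas": [
    [-0.27,-0.73,0,0,0,0,1],
    [-0.27,-0.73,0,0,0,0,1],
    [-0.27,-0.73,0,0,0,0,1],
    [-0.27,-0.73,0,0,0,0,1],
    [-0.27,-0.73,0,0,0,0,1],
    [-0.27,-0.73,0,0,0,0,1],
    [-0.27,-0.73,0,0,0,0,1]
  ]
}}

```text
time: 14.92
tool_pos: [0.4315, 0.2992, 0.1482]
tcp_rot: [0.997, -0.078, -0.004, 0.001]
wrist_force: [0.1, -0.5, -0.0]
width: 0.0853
gripper_force: 0.0
```

```bash
python3 -c "
from h import *
delta((.434,.3027,.06),-8.94)
im=shot('top','t9'); P,S=[],[]
f=cv2.GaussianBlur(im,(3,3),0).astype(float); lum=f.sum(2); gr=f[...,1]-f[...,0]
# film mask: dark pixels between
m=((lum<190)&(lum>60)).astype(np.uint8)
m[:165]=0;m[232:]=0;m[:,:235]=0;m[:,305:]=0
n,l,st,c=cv2.connectedComponentsWithStats(m);i=1+np.argmax(st[1:,4])
print(st[i],c[i]);print('film',at_z('top',c[i],.02))
cnt=cv2.findContours((l==i).astype(np.uint8),0,1)[0][0].reshape(-1,2)
W=np.array([at_z('top',p,.02)[:2]*1000 for p in cnt],np.float32);print(cv2.minAreaRect(W))
a=im[140:270,130:340,::-1];cv2.imwrite('pics/v4.png',cv2.resize(a,(798,494),interpolation=cv2.INTER_CUBIC))
"
```

```text
t 14.9167 pos [0.4315 0.2992 0.1482] delta [ 0.0132 -0.02    0.4411] [ 0.0006  0.0026 -0.0003] F [ 0.14 -0.49 -0.01]
[ 248  176   43   37 1310] [269.23435115 193.82290076]
film [ 0.61008548 -0.02583927  0.02      ]
((610.4150390625, -25.798439025878906), (123.9285659790039, 104.12569427490234), 81.45582580566406)
```

View pics/v4.png

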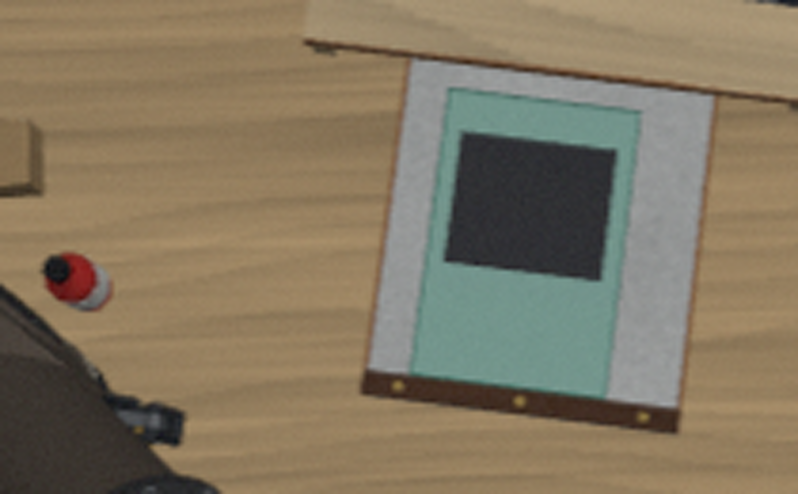

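The glass is flush along the strip and the sheet's centre is at (0.610, −0.026). The gripper is near the piston, so I'll descend.

Call:
{"method": "jog_arm", "body": {
  "deltas": [
    [0.013,-0.02,0.15,0,0.0026,0,1],
    [0.013,-0.02,0.3,0,0.0026,0,1],
    [0.013,-0.02,0.44,0,0.0026,0,1],
    [0.013,-0.02,0.44,0,0.0026,0,1],
    [0.013,-0.02,0.44,0,0.0026,0,1],
    [0.013,-0.02,0.44,0,0.0026,0,1]
  ]
}}

```text
time: 15.47
tool_pos: [0.4344, 0.3046, 0.062]
tcp_rot: [0.997, -0.078, 0.001, -0.0]
wrist_force: [-0.1, 0.2, 0.6]
width: 0.0851
gripper_force: 0.0
```

```bash
python3 -c "
from h import *
delta((.434,.3027,.004),-8.94)"
```

```text
t 15.4667 pos [0.4344 0.3046 0.062 ] delta [-0.001   0.0096  0.2898] [-0.0001 -0.0004 -0.0001] F [-0.12  0.23  0.6 ]
```

Call:
{"method": "jog_arm", "body": {
  "deltas": [
    [0,0.01,0.08,0,0,0,1],
    [0,0.01,0.16,0,0,0,1],
    [0,0.01,0.23,0,0,0,1],
    [0,0.01,0.27,0,0,0,1],
    [0,0.01,0.285,0,0,0,1],
    [0,0.01,0.285,0,0,0,1],
    [0,0.01,0.285,0,0,0,1],
    [0,0.01,0.285,0,0,0,1]
  ]
}}

```text
time: 16.13
tool_pos: [0.4337, 0.3036, 0.0047]
tcp_rot: [0.997, -0.077, 0.001, -0.001]
wrist_force: [-1.1, -0.6, 0.2]
width: 0.0851
gripper_force: 0.0
```

Call:
{"method": "jog_arm", "body": {
  "deltas": [
    [0,0,0,0,0,0,0.6],
    [0,0,0,0,0,0,0.5],
    [0,0,0,0,0,0,0.45],
    [0,0,0,0,0,0,0.35],
    [0,0,0,0,0,0,0.2],
    [0,0,0,0,0,0,0],
    [0,0,0,0,0,0,0],
    [0,0,0,0,0,0,0]
  ]
}}

```text
time: 16.8
tool_pos: [0.4332, 0.3035, 0.0042]
tcp_rot: [0.997, -0.077, 0.0, -0.0]
wrist_force: [-0.0, -0.8, 6.7]
width: 0.0367
gripper_force: 59.3
```

Call:
{"method": "jog_arm", "body": {
  "deltas": [
    [0,0,-0.01,0,0,0,0],
    [0,0,-0.05,0,0,0,0],
    [0,0,-0.15,0,0,0,0],
    [0,0,-0.3,0,0,0,0],
    [0,0,-0.45,0,0,0,0],
    [0,0,-0.55,0,0,0,0],
    [0,0,-0.55,0,0,0,0],
    [0,0,-0.55,0,0,0,0]
  ]
}}

```text
time: 17.47
tool_pos: [0.4336, 0.3036, 0.1151]
tcp_rot: [0.997, -0.077, 0.001, -0.001]
wrist_force: [-0.1, 0.5, -1.6]
width: 0.036
gripper_force: 60.1
```

```bash
python3 -c "
from h import *
delta((.610,-.026,.11),-8.94)
b=shot('side','s10');u=proj('side',(.433,.3035,.13)).astype(int);print(u)
a=b[u[1]-50:u[1]+40,u[0]-50:u[0]+50,::-1]
cv2.imwrite('pics/v5.png',cv2.resize(a,(600,540),interpolation=cv2.INTER_CUBIC))"
```

```text
t 17.4667 pos [0.4336 0.3036 0.1151] delta [1.1256 1.4921 0.0252] [-0.0006 -0.0007  0.0003] F [-0.13  0.46 -1.62]
[312 250]
```

View pics/v5.png

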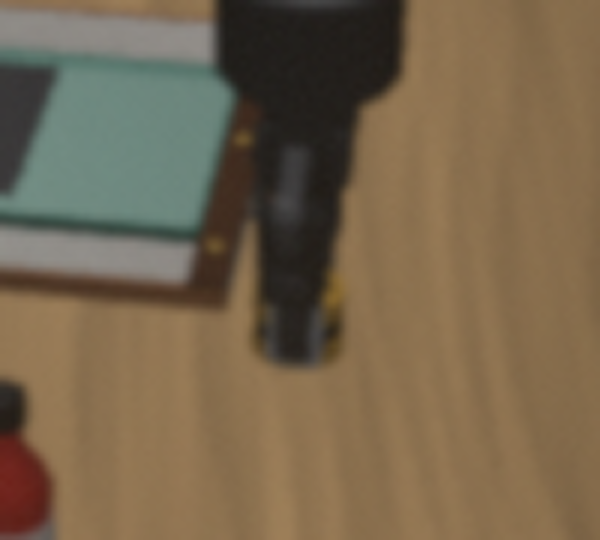

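Call:
{"method": "jog_arm", "body": {
  "deltas": [
    [0.1,0.14,0,0,0,0,0],
    [0.56,0.75,0,0,0,0,0],
    [0.56,0.75,0,0,0,0,0],
    [0.56,0.75,0,0,0,0,0],
    [0.56,0.75,0,0,0,0,0],
    [0.56,0.75,0,0,0,0,0],
    [0.56,0.75,0,0,0,0,0]
  ]
}}

```text
time: 18.1
tool_pos: [0.5204, 0.1353, 0.1122]
tcp_rot: [0.997, -0.079, -0.001, 0.001]
wrist_force: [0.7, 0.2, -0.5]
width: 0.0358
gripper_force: 60.2
```

Call:
{"method": "jog_arm", "body": {
  "deltas": [
    [0.56,0.74,0,0,0,0,0],
    [0.56,0.74,0,0,0,0,0],
    [0.56,0.74,0,0,0,0,0],
    [0.56,0.74,0,0,0,0,0],
    [0.56,0.74,0,0,0,0,0],
    [0.56,0.74,0,0,0,0,0],
    [0.56,0.74,0,0,0,0,0],
    [0.56,0.74,0,0,0,0,0]
  ]
}}

```text
time: 18.77
tool_pos: [0.6074, -0.0231, 0.1129]
tcp_rot: [0.997, -0.076, -0.001, -0.001]
wrist_force: [-0.7, 1.2, -1.7]
width: 0.0363
gripper_force: 60.2
```

```bash
python3 -c "
from h import *
delta((.610,-.026,.030),-8.94)"
```

```text
t 18.7667 pos [ 0.6074 -0.0231  0.1129] delta [0.0157 0.0127 0.4146] [-0.0003  0.0006  0.0012] F [-0.72  1.2  -1.71]
```

Call:
{"method": "jog_arm", "body": {
  "deltas": [
    [0.015,0.01,0.1,0,0,0,0],
    [0.015,0.01,0.2,0,0,0,0],
    [0.015,0.01,0.28,0,0,0,0],
    [0.015,0.01,0.34,0,0,0,0],
    [0.015,0.01,0.38,0,0,0,0],
    [0.015,0.01,0.4,0,0,0,0],
    [0.015,0.01,0.41,0,0,0,0],
    [0.015,0.01,0.41,0,0,0,0],
    [0.015,0.01,0.41,0,0,0,0],
    [0.015,0.01,0.41,0,0,0,0]
  ]
}}

```text
time: 19.6
tool_pos: [0.6117, -0.0282, 0.0326]
tcp_rot: [0.997, -0.077, 0.001, -0.0]
wrist_force: [-0.3, 0.1, -1.0]
width: 0.0363
gripper_force: 60.2
```

```bash
python3 -c "
from h import *
delta((.610,-.026,.0245),-8.94)"
```

```text
t 19.6 pos [ 0.6117 -0.0282  0.0326] delta [-0.01   -0.0094  0.0403] [-0.0001 -0.0005  0.0004] F [-0.34  0.07 -1.04]
```

Call:
{"method": "jog_arm", "body": {
  "deltas": [
    [-0.008,-0.008,0.008,0,0,0,0],
    [-0.008,-0.008,0.016,0,0,0,0],
    [-0.008,-0.008,0.024,0,0,0,0],
    [-0.008,-0.008,0.03,0,0,0,0],
    [-0.008,-0.008,0.034,0,0,0,0],
    [-0.008,-0.008,0.036,0,0,0,0],
    [-0.008,-0.008,0.036,0,0,0,0]
  ]
}}

```text
time: 20.18
tool_pos: [0.6097, -0.0264, 0.0244]
tcp_rot: [0.997, -0.077, 0.0, 0.0]
wrist_force: [0.3, 0.4, -0.9]
width: 0.0362
gripper_force: 60.2
```

Call:
{"method": "jog_arm", "body": {
  "deltas": [
    [0,0,0.0015,0,0,0,0],
    [0,0,0.003,0,0,0,0],
    [0,0,0.004,0,0,0,0],
    [0,0,0.004,0,0,0,0]
  ]
}}

```text
time: 20.52
tool_pos: [0.6099, -0.0264, 0.0243]
tcp_rot: [0.997, -0.077, 0.0, 0.0]
wrist_force: [-2.5, -0.2, 5.5]
width: 0.036
gripper_force: 60.6
```

Call:
{"method": "jog_arm", "body": {
  "deltas": [
    [0,0,-0.001,0,0,0,0],
    [0,0,-0.0015,0,0,0,0],
    [0,0,-0.0015,0,0,0,0]
  ]
}}

```text
time: 20.77
tool_pos: [0.6098, -0.0264, 0.0243]
tcp_rot: [0.997, -0.077, 0.0, 0.0]
wrist_force: [-1.9, -0.3, 5.5]
width: 0.0364
gripper_force: 60.6
```

Call:
{"method": "jog_arm", "body": {
  "deltas": [
    [0,0,0,0,0,0,0.45],
    [0,0,0,0,0,0,0.5],
    [0,0,0,0,0,0,0.6],
    [0,0,0,0,0,0,0.8],
    [0,0,0,0,0,0,1],
    [0,0,0,0,0,0,1],
    [0,0,0,0,0,0,1]
  ]
}}

```text
time: 21.35
tool_pos: [0.6098, -0.0264, 0.0241]
tcp_rot: [0.997, -0.077, 0.0, 0.0]
wrist_force: [-0.2, -0.4, 0.0]
width: 0.0855
gripper_force: 0.0
```

Call:
{"method": "jog_arm", "body": {
  "deltas": [
    [0,0,-0.05,0,0,0,1],
    [0,0,-0.15,0,0,0,1],
    [0,0,-0.3,0,0,0,1],
    [0,0,-0.5,0,0,0,1],
    [0,0,-0.7,0,0,0,1],
    [-0.5,0,-0.8,0,0,0,1],
    [-0.5,-0.8,-0.8,0,0,0,1],
    [-0.5,-1,-0.8,0,0,0,1],
    [-0.5,-1,-0.8,0,0,0,1],
    [-0.5,-1,-0.8,0,0,0,1],
    [-0.5,-1,-0.8,0,0,0,1],
    [-0.5,-1,-0.8,0,0,0,1],
    [-0.5,-1,-0.8,0,0,0,1]
  ]
}}

```text
time: 22.43
tool_pos: [0.5408, 0.1904, 0.185]
tcp_rot: [0.997, -0.074, 0.0, -0.001]
wrist_force: [0.2, -0.7, -0.6]
width: 0.0859
gripper_force: 0.0
```

```bash
python3 - <<'E'
from h import *
im=shot('top','t12');b=shot('side','s12')
for c in("top","side"):
    for q in finder.tip_of(c,"piston_center")[:2]: print(c,q["position"],q["conf"],at_z(c,q["position"],.034))
a=cv2.resize(im[150:260,215:325,::-1],(400,400),interpolation=cv2.INTER_CUBIC)
d=cv2.resize(b[190:260,190:315,::-1],(400,400),interpolation=cv2.INTER_CUBIC)
cv2.imwrite("pics/v6.png",np.hstack([a,d]))
E
python3 m.py s12 x
```

```text
top [270.9, 191.1] 0.65 [ 0.61588777 -0.0314191   0.034     ]
side [252.5, 215.9] 0.47 [ 0.60451826 -0.02501711  0.034     ]
22.6333 [0.54215947 0.18473374 0.18416636] [ 0.16555921 -0.62073035 -0.31839303]
strip (array([0.1675635 , 0.46607793]), np.float64(0.001302583072858969), np.float64(-0.11720554440210296), np.float64(0.08881604850933189))
plate (array([0.15440525, 0.46473585]), np.float64(0.00025391866415909567), np.float64(-0.07519396296101055), np.float64(0.0486603067457525)) yaw s,p -9.512310763309248 -8.777452741929388
gap mm -0.08 -0.29
gap mm -0.02 -1.07
gap mm 0.04 -1.85
```

View pics/v6.png

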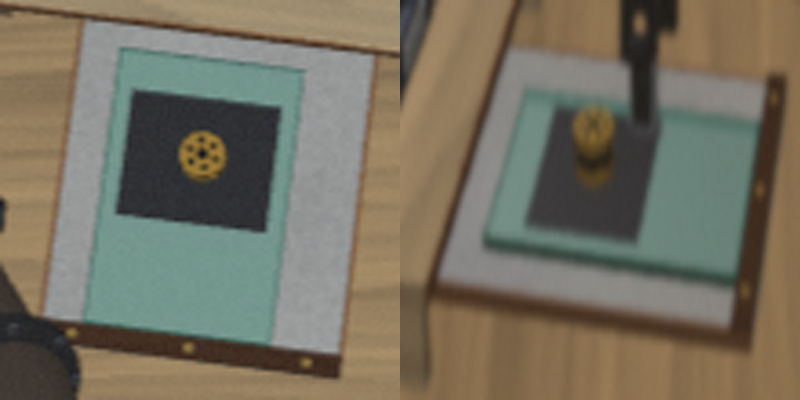

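The piston is standing on the sheet. I'll check its centring numerically.

```bash
python3 - <<'E'
from h import *
# gold centroid top view and sheet centroid in top view
im=cv2.imread("pics/t12.png").astype(float)
g=((im[...,2]-im[...,0])>40); g[:178]=0;g[206:]=0;g[:,258:]&=True;g[:,:255]=0;g[:,285:]=0
g=cv2.morphologyEx(g.astype(np.uint8),cv2.MORPH_CLOSE,np.ones((5,5)))
y,x=np.nonzero(g);print(len(x),x.mean(),y.mean(),x.min(),x.max(),y.min(),y.max(),"->",at_z("top",(x.mean(),y.mean()),.044))
s=cv2.imread("pics/s12.png").astype(float)
h=((s[...,2]-s[...,0])>35).astype(np.uint8);h[:203]=0;h[225:]=0;h[:,:240]=0;h[:,262:]=0
y,x=np.nonzero(h);print(x.min(),x.max(),y.min(),y.max())
for p in ((.610,-.026),(.612,-.028),(.610,-.035)):
  print(p,"exp top centre",proj("top",(*p,.048)),"side top-rim back, centre",proj("side",(p[0],p[1]-.019,.048)),proj("side",(*p,.048)))
d=(s.sum(2)<190).astype(np.uint8);d[:200]=0;d[240:]=0;d[:,:205]=0;d[:,275:]=0
E
```

```text
141 270.1843971631206 192.33333333333334 264 276 186 199 -> [ 0.61020975 -0.02923778  0.044     ]
244 256 209 221
(0.61, -0.026) exp top centre [269.1049649  192.19118592] side top-rim back, centre [250.99546089 208.74057242] [250.59118931 211.82805934]
(0.612, -0.028) exp top centre [269.74064346 191.52962678] side top-rim back, centre [250.39630716 208.41756897] [249.98648855 211.49851088]
(0.61, -0.035) exp top centre [272.04436787 192.10547774] side top-rim back, centre [251.18417839 207.29930656] [250.78368895 210.35790871]
```

```bash
python3 -c "
from h import *
print(robot.job_done())"
```

```text
the job is handed in; nothing more can be done
None
```

The job is handed in at about 23 s of the 72 s: the glass was drawn out at readings up to about 12 N and lies flush against the strip, and the piston stands upright about 3 mm from the middle of the sheet; the arm touched nothing else on the bench.

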